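# Sweep the used jar caps off the sorting board into the bin

## Task

Sweep the three loose jar caps across the sorting board and off its open edge so that all three drop into the bin below. Push them along with the fingertips; do not pick any of them up or carry them. Leave the little dropper bottle on the board, and the jar and the tube rack beside it, standing where they are, and finish clear of everything.

Things in the scene. Friction and masses are not known exactly. Their poses are not given: they have to be found in the camera images.
- board: fixed steel sorting board on feet, 260 x 260 mm, flat deck 60 mm above the counter. Origin: on the counter under the centre of the board; its z is up. Rims 5 mm thick and 10 mm high stand on the deck along its -x, +x and -y sides; the +y side is open, without a rim. It is turned by up to about 15 degrees.
- board_edge (a point): middle of the board's open edge, at deck height (60 mm above the counter), 130 mm from the board's centre; axes as the board's, +y points out over the bin
- bin: fixed grey plastic open bin, 260 mm along the board's x, 130 mm along the board's y, 45 mm high, walls and floor about 4 mm. It runs along the whole open edge, 15 mm of it tucked under the edge, so that whatever falls off the edge lands in it. Origin: centre of its underside, on the counter; axes as the board's.
- cap1: loose white plastic screw cap of a specimen jar, a flat solid disc 30 mm in diameter and 14 mm high, about 15 g, lying flat on the board at the start; all three caps are alike. Origin: centre of its underside; z up. The caps and the dropper bottle lie in four lanes about 50 mm apart across the board's x, in any order, so that from each cap a straight sweep along the board's +y is free.
- cap2: loose white plastic screw cap of a specimen jar, a flat solid disc 30 mm in diameter and 14 mm high, about 15 g, lying flat on the board at the start; all three caps are alike. Origin: centre of its underside; z up.
- cap3: loose white plastic screw cap of a specimen jar, a flat solid disc 30 mm in diameter and 14 mm high, about 15 g, lying flat on the board at the start; all three caps are alike. Origin: centre of its underside; z up.
- dropper: small white dropper bottle, 28 mm in diameter, 60 mm tall, standing loose on the board's deck in one of the four lanes; leave it. Origin: centre of its underside.
- jar: clear capped specimen jar, 48 mm in diameter, 60 mm tall, standing loose on the counter beyond the board's -y rim; leave it. Origin: centre of its underside.
- rack: white rack, 90 x 45 mm, with four tubes, 92 mm tall in all, standing loose on the counter beyond the board's -y rim; leave it. Origin: centre of its underside.

How it is judged (in metres and radians):
At the end, for the whole second after the job is handed in: All three caps lie at rest inside the bin, below its 45 mm rim; the dropper bottle, the jar and the rack stand upright within 12 mm of where they were (x of cap1 in the frame of bin between -0.13 and 0.13 m and y of cap1 in the frame of bin between -0.065 and 0.065 m and height (world z) of each of cap1, cap2, cap3 below 0.045 m and linear speed of each of cap1, cap2, cap3 below 0.02 m/s and x of cap2 in the frame of bin between -0.13 and 0.13 m and y of cap2 in the frame of bin between -0.065 and 0.065 m and x of cap3 in the frame of bin between -0.13 and 0.13 m and y of cap3 in the frame of bin between -0.065 and 0.065 m and angle between each of dropper, jar, rack's own z axis and vertical below 0.15 rad and distance of each of dropper, jar, rack from where it was at the start of the episode below 0.012 m); the robot touches nothing.
It fails at once if a cap is lifted more than 20 mm off the board (height (world z) of any of cap1, cap2, cap3 above 0.08 m).
It fails at once if a cap is carried out over the bin (still above the board's height 45 mm past the open edge) instead of dropping off the edge ((y of cap1 in the frame of board_edge above 0.045 m and height (world z) of cap1 above 0.06 m) or (y of cap2 in the frame of board_edge above 0.045 m and height (world z) of cap2 above 0.06 m) or (y of cap3 in the frame of board_edge above 0.045 m and height (world z) of cap3 above 0.06 m)).
It fails at once if a cap ends up on the counter, outside board and bin ((height (world z) of cap1 below 0.05 m and (x of cap1 in the frame of bin below -0.135 m or x of cap1 in the frame of bin above 0.135 m or y of cap1 in the frame of bin above 0.07 m or y of cap1 in the frame of bin below -0.07 m)) or (height (world z) of cap2 below 0.05 m and (x of cap2 in the frame of bin below -0.135 m or x of cap2 in the frame of bin above 0.135 m or y of cap2 in the frame of bin above 0.07 m or y of cap2 in the frame of bin below -0.07 m)) or (height (world z) of cap3 below 0.05 m and (x of cap3 in the frame of bin below -0.135 m or x of cap3 in the frame of bin above 0.135 m or y of cap3 in the frame of bin above 0.07 m or y of cap3 in the frame of bin below -0.07 m))).
It fails at once if the dropper bottle, the jar or the tube rack is moved more than 12 mm or tipped (distance of any of dropper, jar, rack from where it was at the start of the episode above 0.012 m or angle between any of dropper, jar, rack's own z axis and vertical above 0.25 rad).
It also fails if it takes over 58 s, if anything falls off the work surface, if the arm or the gripper's body presses on something with over 40 N, if the wrist force passes 120 N, or if a joint passes its speed limit or range.

## Robot

A 6-joint arm with a two-finger parallel gripper is mounted at the origin on the work surface. World frame = base frame: x ahead of the robot, y to its left, z up, the work surface at z = 0. Lengths are in m, angles in degrees, forces in N, time in s.
With the tool pointing down it reaches from about 0.35 to 0.875 m from the base axis. Payload 4.2 kg.
Tool frame: the origin (TCP) lies midway between the tips of the shut fingers; the grasp point (between the pads) lies 19 mm behind it; z points along the fingers, y is the line along which they close (so a half turn about z gives the same grasp; the last joint's range is limited). The gripper opens to 87 mm and grips with 3 to 60 N. Pads are 19 mm wide; open, the fingers measure 117 mm over their backs; the gripper's body (75 mm by 190 mm) begins 51 mm behind the grasp point.
Start: joints at [79.103, 22.042, 0.453, 0, -68.411, -14.817], TCP at [0.271, 0.563, 0.223] pointing down, gripper open.
Joint ranges: [-179.83, 179.83], [-69.29, 118.12], [-61.27, 80.66], [-181.25, 117.63], [-171.15, -9.14], [-177.46, 177.46]. Speed limits (degrees/s): [159.86, 159.86, 180, 180, 180, 180].

## Interface

Orientations are given as a 3x3 rotation matrix whose columns are the frame's x, y, z axes.
In Python, from station import * gives the robot as it stands.
- The arm moves only by the tool move_arm, never from a script. Its argument "targets" is text: rows parted by semicolons, each of 4 numbers parted by spaces: the shift along the world's x, y, z in units of 25 mm (1.0 is 25 mm), then the turn about the world's z in units of 5 degrees (1.0 is 5 degrees). In form: tx ty tz spin; .... A call has 1 to 10 rows; each row shifts and turns the commanded pose from where the row before left it; what a row does not reach is not made up. A row lasts 1/12 s, in which the tool goes at most 41.7 mm and 7.16 degrees, less where a joint would pass 70% of its speed; a pose out of reach is approached as far as the arm can. A call is refused whole if a number of a shift passes 1 or a number of a turn 1, either way. A call with a gripper value outside its range is refused whole. "gripper" is the finger opening in mm, from 0 to 87, set as the call begins (left out, the last holds). The fingers move at their own pace and stop on an object; the grip force is fixed at half the most. Time passes only in rows, so rows that do not move let the fingers close. It gives the time, the measured TCP pose, the force, the opening and the grip force at its end, in the units of the state.
- sense(): the state, without advancing time (a new reading comes with each control period).
- capture(name): name is "scene" or "top" or "wrist"; returns a dict with "image" (400x640x3 uint8, blue, green, red), "fx", "fy", "cx", "cy" (pixels), "world_from_camera" (4x4, takes a point from camera to world coordinates); the wrist camera has in their place "hand_eye" (4x4, takes a point from camera to tool coordinates, whose origin is the TCP and whose axes are the flange's). Camera axes: x right, y up, looking along -z (the intrinsics and any distortion apply to the point x, -y, -z); pixel columns grow to the right and rows downward; lengths in m; the calibration is good to about 2 mm. A picture is of the moment at which its call begins: read the wrist's pose just before it. There is no depth.
- finish_job(): hands the job in; it is judged then, once.
The state is a dict: "time_s": time; "joints": joint angles; "joint_velocities": joint speeds; "effort": joint torques, N m; "tcp_pos": TCP position; "ee_rot": TCP orientation; "wrist_force": force on the tool from outside, world axes, zero at the start; "moment": the same for the moment, N m; "gripper_width": opening from 0.0 (shut) to 1.0 (fully open); "gripper_force": force on a finger pad.
Only numpy, scipy, OpenCV 4.12 (cv2) and the standard library are available. Lean on these libraries where they do the work, as an engineer would, in place of code of your own. Each camera call takes 0.05 s, during which the arm holds its last target. There are 200 camera calls.

## Working session

There is one attempt and no reset: what is moved stays moved. The work goes in short steps, Python scripts to look and compute and a tool call to move; the robot and the scene stay as the last step left them, time stands still between calls to the robot, and variables do not carry over. Pictures are saved under pics/ and viewed, at most 10 in all, crops included, and the job is handed in when it is done.

Besides the shell and the picture viewer there is one more tool, called as name(argument=value, ...) on one line, values as JSON. move_arm: Moves the arm, as the interface text tells. Its arguments: {"type":"object","properties":{"targets":{"type":"string"},"gripper":{"type":"number"}},"required":["targets"]}

```bash
mkdir -p pics
python3 - <<'E'
from station import *
import cv2, numpy as np
s=sense(); print(s)
for n in("top","scene"):
    c=capture(n); cv2.imwrite(f"pics/{n}0.png",c["image"])
    print(n,c["fx"],c["fy"],c["cx"],c["cy"],np.round(c["world_from_camera"],4).tolist(),[k for k in c])
    np.savez(f"{n}0.npz",**{k:v for k,v in c.items()})
E
```

```text
{'time_s': 0.0, 'joints': array([ 7.91039898e+01,  2.20890011e+01,  3.78815212e-01, -2.85312875e-02,
       -6.84111786e+01, -1.48152259e+01]), 'joint_velocities': array([ 0.08503651, -0.0222296 ,  0.02494195, -0.07861473, -0.02865851,
        0.01533804]), 'effort': array([ 1.14264581e-03, -3.90665531e+01,  1.87403655e+01,  4.21988949e+00,
        1.09871532e-02, -1.86734778e-04]), 'tcp_pos': array([0.27088223, 0.5625684 , 0.22147275]), 'ee_rot': array([[ 9.00912285e-01, -4.34000374e-01, -8.55074724e-04],
       [-4.34001206e-01, -9.00910086e-01, -1.99245298e-03],
       [ 9.43798937e-05,  2.16612883e-03, -9.99997649e-01]]), 'wrist_force': array([-0.12821228, -0.42657846,  0.43068698]), 'moment': array([ 0.01942198,  0.00380478, -0.00215057]), 'gripper_force': 0.0, 'gripper_width': 0.9966132112440488}
top 395.74281802536683 395.74281802536683 316.26756916844437 201.99229846412382 [[-0.1785, 0.9624, -0.2047, 0.4302], [-0.9839, -0.1752, 0.0344, -0.077], [-0.0027, 0.2076, 0.9782, 0.6916], [0.0, 0.0, 0.0, 1.0]] ['image', 'fx', 'fy', 'cx', 'cy', 'world_from_camera']
scene 390.5274061690726 390.5274061690726 319.3157260150552 202.18868270715203 [[0.6078, -0.4972, 0.6192, 1.0431], [0.7938, 0.3606, -0.4897, -0.4635], [0.0202, 0.7892, 0.6138, 0.5385], [0.0, 0.0, 0.0, 1.0]] ['image', 'fx', 'fy', 'cx', 'cy', 'world_from_camera']
```

View pics/top0.png

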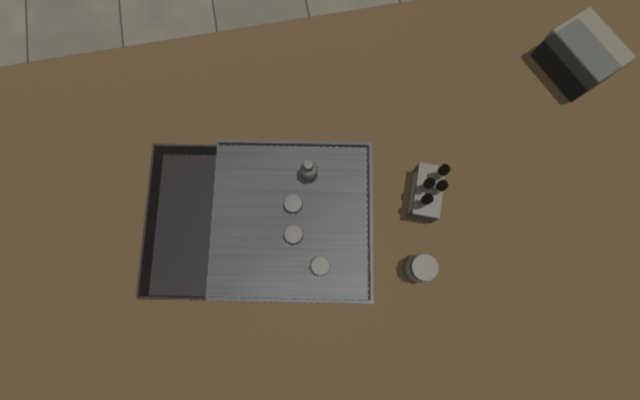

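View pics/scene0.png

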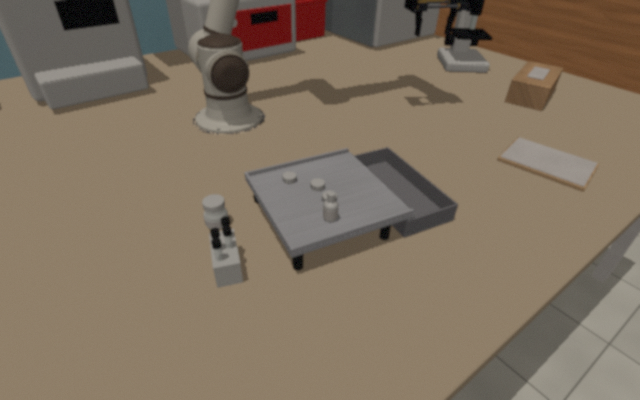

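The top view shows the caps at about (293,204), (293,234) and (320,266), and the dropper at (309,170). The open edge runs from (218,142) to (207,300) with the bin to its left. The rack is near (427,192) and the jar near (423,268). The scene view shows caps at (290,177), (317,184) and about (329,195), the last one behind the dropper at (330,208).

```bash
cat > h.py <<'E'
import numpy as np, cv2
def ray(c,u,v):
    T=c["world_from_camera"]; d=T[:3,:3]@np.array([(u-c["cx"])/c["fx"],-(v-c["cy"])/c["fy"],-1]); return T[:3,3],d/np.linalg.norm(d)
def onz(c,u,v,z):
    o,d=ray(c,u,v); return o+d*(z-o[2])/d[2]
def tri(a,pa,b,pb):
    o1,d1=ray(a,*pa);o2,d2=ray(b,*pb)
    t=np.linalg.lstsq(np.c_[d1,-d2],o2-o1,rcond=None)[0]
    p,q=o1+t[0]*d1,o2+t[1]*d2; return (p+q)/2,np.linalg.norm(p-q)
def blobs(im,box,thr):
    x0,y0,x1,y1=box; g=cv2.cvtColor(im,cv2.COLOR_BGR2GRAY)[y0:y1,x0:x1]
    n,_,st,ce=cv2.connectedComponentsWithStats((g>thr).astype(np.uint8))
    return [(round(ce[i][0]+x0,1),round(ce[i][1]+y0,1),int(st[i][4])) for i in range(1,n) if st[i][4]>15]
E
python3 - <<'E'
from h import *
t=dict(np.load("top0.npz"));s=dict(np.load("scene0.npz"))
for th in(150,165,180):print(th,blobs(t["image"],(225,150,365,295),th),blobs(s["image"],(265,165,350,225),th))
P={k:onz(t,*p,.06) for k,p in dict(eA=(218,142),eB=(207,300),rA=(373,142),rB=(373,302)).items()}
for k,p in P.items():print(k,p.round(4))
print([np.linalg.norm(P[a]-P[b]).round(3) for a,b in(("eA","eB"),("rA","rB"),("eA","rA"),("eB","rB"))])
v=np.hstack([cv2.resize(t["image"][130:310,130:460],None,fx=2.4,fy=2.4,interpolation=cv2.INTER_CUBIC)])
cv2.imwrite("pics/tc.png",v)
w=cv2.resize(s["image"][145:275,190:460],None,fx=2.9,fy=2.9,interpolation=cv2.INTER_CUBIC);cv2.imwrite("pics/sc.png",w)
E
```

```text
150 [] []
165 [] []
180 [] []
eA [0.6939 0.0454 0.06  ]
eB [0.4398 0.0953 0.06  ]
rA [ 0.6469 -0.2117  0.06  ]
rB [ 0.391  -0.1574  0.06  ]
[np.float64(0.259), np.float64(0.262), np.float64(0.261), np.float64(0.257)]
```

View pics/tc.png

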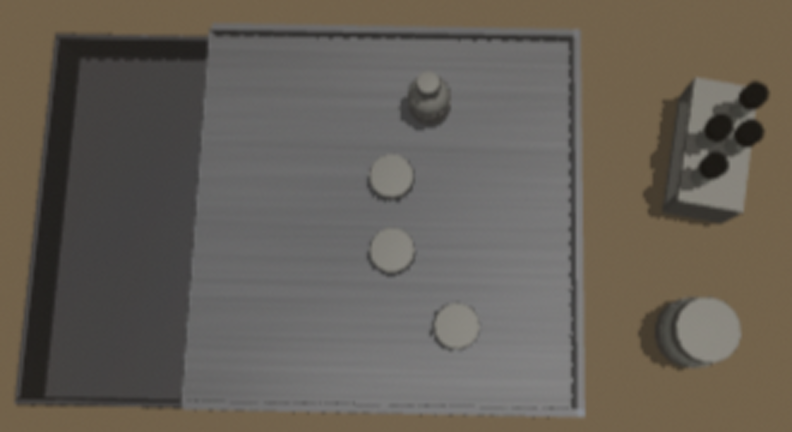

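View pics/sc.png

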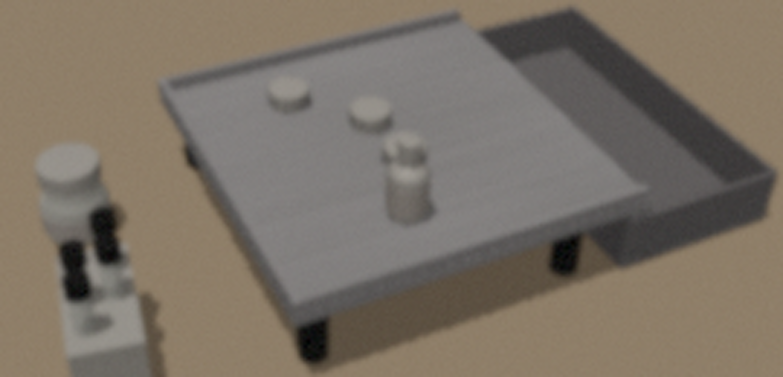

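Run:
```python
from h import *
t=dict(np.load("top0.npz"));s=dict(np.load("scene0.npz"))
T=lambda x,y:(130+(x+.5)/2.4-.5,130+(y+.5)/2.4-.5); S=lambda x,y:(190+(x+.5)/2.9-.5,145+(y+.5)/2.9-.5)
print("tri cap",tri(t,T(456,325),s,S(290,90)),tri(t,T(391,250),s,S(371,109)),"drop",tri(t,T(428,83),s,S(408,142)))
print("edge corner",tri(t,T(208,28),s,S(645,190)),tri(t,T(580,32),s,S(295,302)))
print("body",onz(s,465,65,0),onz(s,228,118,0))
C=[onz(t,*T(*p),.06)[:2] for p in((210,28),(182,407),(583,413),(578,32))]
yaw=np.mean([np.arctan2(*(C[0]-C[1])[::-1]),np.arctan2(*(C[3]-C[2])[::-1])])
yaw2=np.mean([np.arctan2(*(C[0]-C[3])[::-1]),np.arctan2(*(C[1]-C[2])[::-1])])-np.pi/2
O=np.mean(C,0);a=(yaw+yaw2)/2
print("yaw",np.degrees([yaw,yaw2]),"O",O)
R=np.array([[np.cos(a),-np.sin(a)],[np.sin(a),np.cos(a)]])
for n,p,z in(("capA",(391,176),.074),("capB",(391,250),.074),("capC",(456,325.5),.074),("drop",(428,83),.12),("dropbase",(428,108),.065),("jar",(708,330),.06),("rack",(718,145),.05)):
    w=onz(t,*T(*p),z)[:2];b=R.T@(w-O);print(n,w.round(4),"board",b.round(4),"startpt",(O+R@(b+[0,-.045])).round(4),"end",(O+R@[b[0],.135]).round(4))
```

```text
tri cap (array([ 0.46088901, -0.08590333,  0.07069081]), np.float64(0.0007829260755092114)) (array([ 0.5162166 , -0.05288901,  0.0715596 ]), np.float64(0.0003308013408851482)) drop (array([ 0.60992881, -0.09558813,  0.11715801]), np.float64(0.0005094474064092258))
edge corner (array([0.69206324, 0.04565226, 0.06558966]), np.float64(0.0029198512734866177)) (array([ 0.6431452 , -0.20606846,  0.06868962]), np.float64(0.001824047893860944))
body [0.11508185 1.02972866 0.        ] [ 0.00022399 -0.0049958   0.        ]
yaw [-11.25676584 -11.05401846] O [ 0.54343105 -0.05505442]
capA [ 0.5645 -0.0613] board [ 0.0219 -0.0021] startpt [ 0.5558 -0.1055] end [0.591  0.0732]
capB [ 0.5158 -0.0531] board [-0.0275 -0.0035] startpt [ 0.5071 -0.0973] end [0.5426 0.0827]
capC [ 0.4602 -0.0861] board [-0.0756 -0.0466] startpt [ 0.4515 -0.1303] end [0.4953 0.092 ]
drop [ 0.6092 -0.0953] board [ 0.0723 -0.0268] startpt [ 0.6005 -0.1394] end [0.6405 0.0634]
dropbase [ 0.6088 -0.0939] board [ 0.0717 -0.0255] startpt [ 0.6001 -0.1381] end [0.6399 0.0635]
jar [ 0.4285 -0.2485] board [-0.0754 -0.2121] startpt [ 0.4198 -0.2927] end [0.4956 0.092 ]
rack [ 0.5508 -0.2878] board [ 0.0522 -0.227 ] startpt [ 0.5421 -0.332 ] end [0.6208 0.0673]
```

move_arm(targets="0.42 -1 0 -1;0.42 -1 0 -1;0.42 -1 0 -1;0.42 -1 0 -1;0.42 -1 0 -1;0.42 -1 0 -1;0.42 -1 0 -1;0.42 -1 0 -1;0.42 -1 0 -1;0.42 -1 0 -1", gripper=12)

```text
time_s: 0.93
tcp_pos: [0.3762, 0.3116, 0.2222]
ee_rot: [[0.243, -0.97, -0.001], [-0.97, -0.243, -0.001], [0.0, 0.001, -1.0]]
wrist_force: [1.0, 0.8, 0.8]
gripper_width: 0.326
gripper_force: 0.0
```

move_arm(targets="0.42 -1 0 -1;0.42 -1 0 -1;0.42 -1 0 -1;0.42 -1 0 -1;0.42 -1 0 -1;0.42 -1 0 0;0.42 -1 0 0;0.42 -1 0 0;0.42 -1 0 0;0.42 -1 0 0")

```text
time_s: 1.77
tcp_pos: [0.4812, 0.0617, 0.2223]
ee_rot: [[-0.186, -0.983, -0.001], [-0.983, 0.186, -0.0], [0.0, 0.001, -1.0]]
wrist_force: [-0.5, 0.6, -0.1]
gripper_width: 0.136
gripper_force: 0.0
```

move_arm(targets="0.42 -1 0 0;0.42 -1 0 0;0.42 -1 0 0;0.42 -1 0 0;0.42 -1 0 0;0.42 -1 0 0;0.42 -0.7 0 -0.08;0 0 0 0;0 0 0 0;0 0 0 0")

```text
time_s: 2.6
tcp_pos: [0.5541, -0.1042, 0.222]
ee_rot: [[-0.193, -0.981, -0.001], [-0.981, 0.193, 0.0], [-0.0, 0.001, -1.0]]
wrist_force: [-0.4, 0.1, -0.1]
gripper_width: 0.137
gripper_force: 0.0
```

Run:
```python
from station import *
import numpy as np,cv2
s=sense();R=s["ee_rot"];print(s["tcp_pos"],np.degrees(np.arctan2(R[1,1],R[0,1])),R[:,2],s["gripper_width"],s["time_s"])
```

```text
[ 0.55409601 -0.10417093  0.22200015] 168.8732500503043 [-1.32080298e-03  2.78168998e-04 -9.99999089e-01] 0.1365429028797687 2.6
```

move_arm(targets="0.07 -0.05 -1 0;0 0 -1 0;0 0 -1 0;0 0 -1 0;0 0 -1 0;0 0 -0.7 0;0 0 -0.3 0;0 0 -0.1 0;0 0 -0.1 0;0 0 0 0")

```text
time_s: 3.43
tcp_pos: [0.557, -0.1053, 0.0684]
ee_rot: [[-0.192, -0.981, 0.002], [-0.981, 0.192, -0.0], [-0.0, -0.002, -1.0]]
wrist_force: [-0.7, -0.3, -0.7]
gripper_width: 0.14
gripper_force: 0.0
```

Run:
```python
from station import *
import numpy as np,cv2
a=capture("top")["image"][130:310,190:400];b=capture("scene")["image"][110:240,220:420]
cv2.imwrite("pics/d1.png",np.hstack([cv2.resize(a,(460,394),interpolation=2),cv2.resize(b,(340,394*0+221),interpolation=2) if 0 else cv2.copyMakeBorder(cv2.resize(b,(340,221),interpolation=2),0,173,0,0,0)]))
```

```text
(no output)
```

View pics/d1.png

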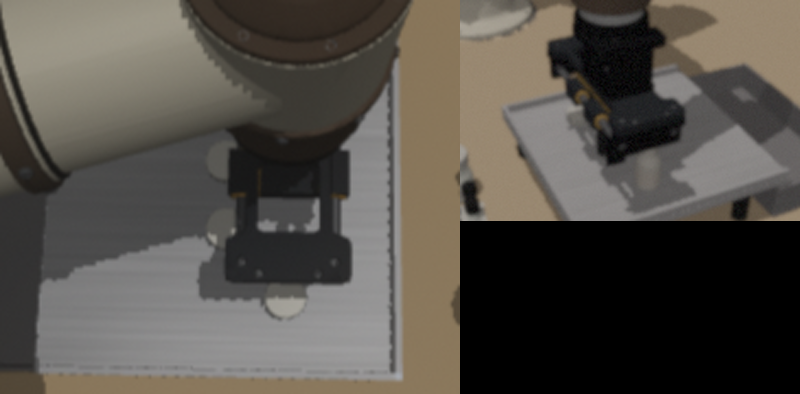

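The tips (left panel, about (290,210)) are behind cap A. The dropper, around (650,165) in the right panel, stands clear under the gripper's body. I'll sweep cap A now.

move_arm(targets="0 0 -0.1 0;0.077 0.392 0 0;0.077 0.392 0 0;0.077 0.392 0 0;0.077 0.392 0 0;0.077 0.392 0 0;0.077 0.392 0 0;0.077 0.392 0 0;0.077 0.392 0 0;0.077 0.392 0 0")

```text
time_s: 4.37
tcp_pos: [0.5739, -0.0163, 0.065]
ee_rot: [[-0.193, -0.981, -0.0], [-0.981, 0.193, -0.0], [0.0, 0.0, -1.0]]
wrist_force: [-0.5, -0.9, 0.8]
gripper_width: 0.136
gripper_force: 0.1
```

Run:
```python
from station import *
import numpy as np,cv2
s=sense();print(s["tcp_pos"],s["wrist_force"])
a=capture("top")["image"][130:310,130:400];b=capture("scene")["image"][110:240,220:460]
cv2.imwrite("pics/d2.png",np.hstack([cv2.resize(a,(400,267),interpolation=2),cv2.resize(b,(400,267),interpolation=2)]))
```

```text
[ 0.57387772 -0.0163241   0.06502122] [-0.53229003 -0.90644095  0.81451674]
```

View pics/d2.png

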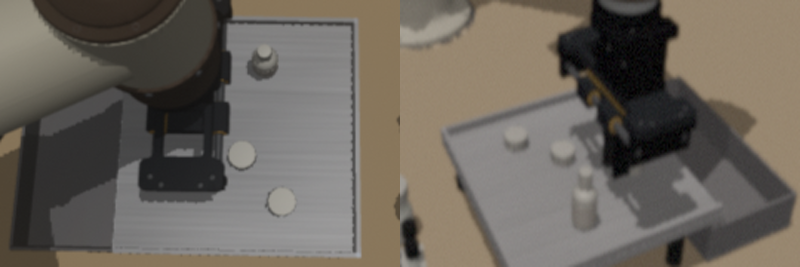

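Caps B (241,155) and C (281,202) and the dropper (264,60) haven't moved. Cap A is hidden in front of the fingers, so I'll continue over the edge.

move_arm(targets="0.077 0.392 0 0;0.077 0.392 0 0;0.077 0.392 0 0;0.077 0.392 0 0;0.077 0.392 0 0;0.077 0.392 0 0;0.077 0.392 0 0;0.077 0.392 0 0;0.077 0.392 0 0;0.02 0.1 0 0")

```text
time_s: 5.3
tcp_pos: [0.5921, 0.075, 0.0651]
ee_rot: [[-0.191, -0.982, 0.001], [-0.982, 0.191, 0.0], [-0.0, -0.001, -1.0]]
wrist_force: [-0.1, 0.2, -0.6]
gripper_width: 0.14
gripper_force: 0.0
```

move_arm(targets="0 0 0.5 0;0 0 1 0;0 0 1 0;0 0 1 0;0 0 0.5 0;0 0 0 0")

```text
time_s: 5.8
tcp_pos: [0.5936, 0.0738, 0.169]
ee_rot: [[-0.192, -0.981, 0.007], [-0.981, 0.192, 0.002], [-0.003, -0.007, -1.0]]
wrist_force: [-0.3, 0.8, 0.2]
gripper_width: 0.138
gripper_force: 0.0
```

Run:
```python
from station import *
import numpy as np,cv2
s=sense();print(s["tcp_pos"],s["wrist_force"])
a=capture("top")["image"][130:310,130:400];b=capture("scene")["image"][110:240,220:460]
cv2.imwrite("pics/d3.png",np.hstack([cv2.resize(a,(400,267),interpolation=2),cv2.resize(b,(400,267),interpolation=2)]))
```

```text
[0.59361711 0.07375615 0.16902649] [-0.26026607  0.79238991  0.15799949]
```

View pics/d3.png

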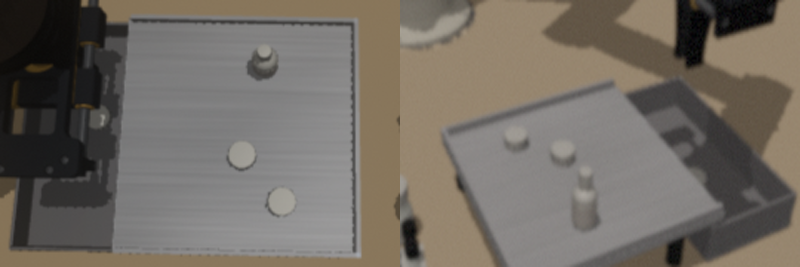

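Cap A lies in the bin (103,118 in the left panel, 697,175 in the right). Next is cap B.

move_arm(targets="-0.43 -0.86 0 0;-0.43 -0.86 0 0;-0.43 -0.86 0 0;-0.43 -0.86 0 0;-0.43 -0.86 0 0;-0.43 -0.86 0 0;-0.43 -0.86 0 0;-0.4 -0.86 0 0;0 0 0 0;0 0 0 0")

```text
time_s: 6.73
tcp_pos: [0.505, -0.0996, 0.1637]
ee_rot: [[-0.195, -0.981, -0.003], [-0.981, 0.195, 0.0], [0.001, 0.003, -1.0]]
wrist_force: [0.0, 0.3, 0.1]
gripper_width: 0.136
gripper_force: 0.0
```

move_arm(targets="0 0 -1 0;0 0 -1 0;0 0 -1 0;0 0 -0.7 0;0 0 -0.2 0;0 0 -0.1 0;0 0 0 0;0 0 0 0")

```text
time_s: 7.4
tcp_pos: [0.5073, -0.0984, 0.0659]
ee_rot: [[-0.192, -0.981, 0.002], [-0.981, 0.192, -0.0], [-0.0, -0.002, -1.0]]
wrist_force: [-0.5, -0.5, 0.0]
gripper_width: 0.14
gripper_force: 0.0
```

move_arm(targets="0.077 0.392 0 0;0.077 0.392 0 0;0.077 0.392 0 0;0.077 0.392 0 0;0.077 0.392 0 0;0.077 0.392 0 0;0.077 0.392 0 0;0.077 0.392 0 0;0.077 0.392 0 0;0.077 0.392 0 0")

```text
time_s: 8.23
tcp_pos: [0.5257, 0.0003, 0.065]
ee_rot: [[-0.193, -0.981, -0.0], [-0.981, 0.193, -0.0], [0.0, 0.0, -1.0]]
wrist_force: [0.1, -0.0, -0.3]
gripper_width: 0.138
gripper_force: 0.1
```

move_arm(targets="0.077 0.392 0 0;0.077 0.392 0 0;0.077 0.392 0 0;0.077 0.392 0 0;0.077 0.392 0 0;0.077 0.392 0 0;0.077 0.392 0 0;0.077 0.392 0 0;0.04 0.2 0 0;0 0 0 0")

```text
time_s: 9.07
tcp_pos: [0.5424, 0.0839, 0.0651]
ee_rot: [[-0.191, -0.982, 0.0], [-0.982, 0.191, 0.0], [-0.0, -0.0, -1.0]]
wrist_force: [-0.5, -0.7, 0.1]
gripper_width: 0.137
gripper_force: 0.0
```

move_arm(targets="0 0 0.5 0;0 0 1 0;0 0 1 0;0 0 1 0;0 0 0.5 0;0 0 0 0")

```text
time_s: 9.57
tcp_pos: [0.5438, 0.0829, 0.1686]
ee_rot: [[-0.193, -0.981, 0.007], [-0.981, 0.193, 0.002], [-0.003, -0.006, -1.0]]
wrist_force: [0.5, 0.7, -0.1]
gripper_width: 0.136
gripper_force: 0.0
```

Run:
```python
from station import *
import numpy as np,cv2
s=sense();print(s["tcp_pos"],s["wrist_force"])
a=capture("top")["image"][130:310,130:400];b=capture("scene")["image"][110:240,220:460]
cv2.imwrite("pics/d4.png",np.hstack([cv2.resize(a,(400,267),interpolation=2),cv2.resize(b,(400,267),interpolation=2)]))
```

```text
[0.54380167 0.08294087 0.16863929] [ 0.5425547   0.6757001  -0.11342754]
```

View pics/d4.png

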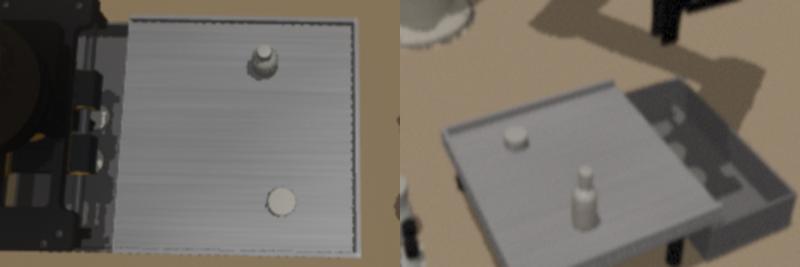

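Caps A and B are both in the bin (103,118 and 98,158), and the dropper hasn't moved. Last is cap C.

move_arm(targets="-0.364 -0.857 0 0;-0.364 -0.857 0 0;-0.364 -0.857 0 0;-0.364 -0.857 0 0;-0.364 -0.857 0 0;-0.364 -0.857 0 0;-0.364 -0.857 0 0;-0.364 -0.857 0 0;-0.364 -0.857 0 0;-0.364 -0.857 0 0")

```text
time_s: 10.5
tcp_pos: [0.4491, -0.1326, 0.1634]
ee_rot: [[-0.193, -0.981, -0.004], [-0.981, 0.193, 0.0], [0.0, 0.004, -1.0]]
wrist_force: [-0.1, 1.3, 0.1]
gripper_width: 0.14
gripper_force: 0.0
```

move_arm(targets="0 0 0 0;0 0 -1 0;0 0 -1 0;0 0 -1 0;0 0 -0.7 0;0 0 -0.2 0;0 0 -0.1 0;0 0 0 0;0 0 0 0")

```text
time_s: 11.25
tcp_pos: [0.4516, -0.1315, 0.0657]
ee_rot: [[-0.192, -0.981, 0.001], [-0.981, 0.192, -0.0], [-0.0, -0.001, -1.0]]
wrist_force: [0.4, 0.2, 1.0]
gripper_width: 0.142
gripper_force: 0.0
```

move_arm(targets="0.077 0.392 0 0;0.077 0.392 0 0;0.077 0.392 0 0;0.077 0.392 0 0;0.077 0.392 0 0;0.077 0.392 0 0;0.077 0.392 0 0;0.077 0.392 0 0;0.077 0.392 0 0;0.077 0.392 0 0")

```text
time_s: 12.08
tcp_pos: [0.4703, -0.0325, 0.065]
ee_rot: [[-0.193, -0.981, -0.0], [-0.981, 0.193, -0.0], [0.0, 0.0, -1.0]]
wrist_force: [-0.6, -1.0, 0.5]
gripper_width: 0.141
gripper_force: 0.1
```

move_arm(targets="0.077 0.392 0 0;0.077 0.392 0 0;0.077 0.392 0 0;0.077 0.392 0 0;0.077 0.392 0 0;0.077 0.392 0 0;0.077 0.392 0 0;0.077 0.392 0 0;0.077 0.392 0 0;0.077 0.392 0 0")

```text
time_s: 12.92
tcp_pos: [0.4896, 0.0654, 0.065]
ee_rot: [[-0.193, -0.981, -0.0], [-0.981, 0.193, -0.0], [0.0, 0.0, -1.0]]
wrist_force: [0.8, -0.4, 0.1]
gripper_width: 0.136
gripper_force: 0.1
```

move_arm(targets="0.077 0.392 0 0;0.077 0.392 0 0;0.06 0.3 0 0;0 0 0 0;0 0 0.5 0;0 0 1 0;0 0 1 0;0 0 1 0;0 0 1 0;0 0 0.5 0")

```text
time_s: 13.75
tcp_pos: [0.496, 0.0917, 0.1933]
ee_rot: [[-0.193, -0.981, 0.005], [-0.981, 0.193, 0.002], [-0.002, -0.004, -1.0]]
wrist_force: [0.6, 0.7, 0.4]
gripper_width: 0.139
gripper_force: 0.0
```

move_arm(targets="0 1 0 0;0 1 0 0;0 1 0 0;0 1 0 0;0 1 0 0;0 1 0 0;0 1 0 0;0 1 0 0;0 0 0 0;0 0 0 0")

```text
time_s: 14.58
tcp_pos: [0.4944, 0.2922, 0.1895]
ee_rot: [[-0.191, -0.981, -0.001], [-0.981, 0.191, -0.001], [0.001, 0.001, -1.0]]
wrist_force: [0.8, -0.4, -0.0]
gripper_width: 0.136
gripper_force: 0.0
```

Run:
```python
from station import *
import numpy as np,cv2
s=sense();print(s["tcp_pos"],s["wrist_force"],s["time_s"])
a=capture("top")["image"][130:310,130:460];b=capture("scene")["image"][130:290,190:460]
cv2.imwrite("pics/d5.png",np.hstack([cv2.resize(a,(440,240),interpolation=2),cv2.resize(b,(360,240),interpolation=2)]))
```

```text
[0.49442427 0.29216061 0.18947519] [ 0.76815799 -0.39238458 -0.04415323] 14.5833
```

View pics/d5.png

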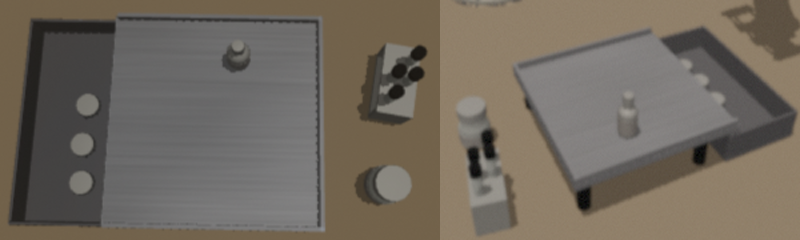

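All three caps lie flat in the bin at (88,105), (82,144) and (81,182). The dropper, jar and rack are in place, and the arm is clear.

```bash
python3 -c "
from station import *
print(finish_job())"
```

```text
the job is handed in; nothing more can be done
None
```

I swept all three caps off the open edge into the bin; the last pictures show the dropper, jar and rack still in place and the arm clear, and I handed the job in at about 15 s (no verdict was returned).

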